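# Take the loaded slide magazine out of the scanner and show it to the bar-code reader

### The job

Check the loaded slide magazine (the one with glass slides in it) out of the slide scanner: pinch its two side catches together, lift it straight up out of its bay and carry it level to the bar-code reader. Finish while still holding it in the air by the pinched catches, with the bar-code label on its end squarely facing the reader's window, level with the window and about 6 cm from it. Leave the empty magazine latched in its bay and do not disturb the other things on the bench.

Things in the scene. Friction and masses are not known exactly. Their poses are not given: they have to be found in the camera images.
- scanner: Cream slide scanner, fixed. Deck 160 mm deep (own x, -x is the front), own y -150 to +100 mm, flat top 70 mm above the bench; housing 125 mm high at y +100 to +220. Two bays at own x 0, y -85 and +30: openings 50 (x) by 84 (y) mm, 20 mm deep (floor 50 mm above the bench), with a 4 mm lip along both long edges and hook pockets below it. Origin at bench level under the deck's middle.
- magazine: Light grey plastic magazine with ten glass slides on edge (tops 38 mm up), seated in either bay with 1 mm play, axes parallel to the scanner's. 48 (x) by 82 (y) mm, walls to 36 mm up, 0.13 to 0.24 kg. Origin: centre of its underside, z up. A dark grey sprung catch at own -x and +x, y 0, latches it; over both finger tabs it measures 62 mm in x, 50 mm pinched. Pinched tabs are a firm grip.
- magazine_label (a point): Middle of the bar-code label (32 by 20 mm, black bars) on the loaded magazine's -y end wall, facing own -y: 41.5 mm from its centre and 24 mm above its underside. The slides' frosted white ends are at this end too.
- magazine_tab_front (a point): Middle of the outer face of the loaded magazine's finger tab on its own -x side: 31 mm from the magazine's centre when out, 43 mm above its underside. The tab is 26 mm wide (y) and spans 24 to 52 mm above the underside, so 4 to 32 mm above the deck; its hook below sits under the bay's lip. Nothing stands beside it on the deck within 45 mm.
- magazine_tab_rear (a point): The same tab on the loaded magazine's own +x side.
- magazine_catch_front (a joint): Travel of the -x catch, straight inward: 0 out (latched), 0.006 m fully in at a hard stop. Spring 4 N at first, 9 N at the end; it springs out when let go. Clear of the lip from about 0.0045 m.
- magazine_catch_rear (a joint): The same for the +x catch.
- spare: The empty magazine, latched in the other bay: same frame, label and catches (tabs' tops 102 mm above the bench), but no slides. Origin at the centre of its underside.
- reader_window (a point): Centre of the bar-code reader's window, 120 mm above the bench, looking along own -x (z up). The grey reader is fixed, at the robot's right: head 72 mm wide, 84 to 156 mm above the bench, reaching 65 mm behind the window, on a stem with a round foot 90 mm across whose edge reaches 5 mm in front of the window.
- reagent: White plastic reagent jar, 52 mm diameter, 115 mm high, beyond the scanner's housing on the left. Origin at the centre of its underside. Not to be disturbed.
- dropper: Amber dropper bottle, 28 mm diameter, 84 mm high, standing behind the scanner. Origin at the centre of its underside. Not to be disturbed.
- slidebox: Closed grey slide storage box, 100 by 86 by 34 mm, lying on the bench behind the reader. Origin at the centre of its underside. Not to be disturbed.
Things that resemble listed ones, but are neither listed nor needed, are in the scene too. Leave any purple or turquoise look-alike of the magazine alone. What is shaped like the spare but turquoise is not meant.

How it is judged (in metres and radians):
On the way, in this order (a step that is already met when the one before it is completed fails the run):
1. both catches of the loaded magazine are pinched clear of the lips while it still sits in its bay (value of joint each of magazine_catch_front, magazine_catch_rear above 0.0045 m and z of magazine in the frame of scanner below 0.056 m), for 0.1 s.
2. it is lifted free of the bay by the pinched catches (value of joint each of magazine_catch_front, magazine_catch_rear above 0.0035 m and z of magazine in the frame of scanner above 0.073 m and contact force between magazine and scanner below 0.1 N), for 0.2 s.
At the end, for the whole second after the job is handed in: Magazine held still by both catches (in over 3.5 mm), touching neither scanner nor spare, underside over 60 mm up; label facing the window within 20 deg, 30-100 mm off, within 30 mm of centre; level within 11 deg; spare moved under 10 mm, other things under 30 mm (value of joint each of magazine_catch_front, magazine_catch_rear above 0.0035 m and contact force between the fingers and magazine above 2 N and contact force between magazine and scanner below 0.1 N and contact force between magazine and spare below 0.1 N and height (world z) of magazine above 0.06 m and x of magazine_label in the frame of reader_window between -0.1 and -0.03 m and x of magazine in the frame of reader_window below -0.065 m and y of magazine_label in the frame of reader_window between -0.03 and 0.03 m and z of magazine_label in the frame of reader_window between -0.03 and 0.03 m and angle between the y axis of magazine and the x axis of reader_window, either way round below 0.35 rad and angle between magazine's own z axis and vertical below 0.2 rad and linear speed of magazine below 0.03 m/s and distance of spare from where it was at the start of the episode below 0.01 m and distance of each of reagent, dropper, slidebox from where it was at the start of the episode below 0.03 m); the arm keeps its last pose, push and grip.
It fails at once if the loaded magazine is tipped by more than 25 degrees (slides would fall out) (angle between magazine's own z axis and vertical above 0.44 rad).
It fails at once if the empty magazine is pulled out or shifted by more than 10 mm (distance of spare from where it was at the start of the episode above 0.01 m).
It fails at once if a bystander is shifted by more than 30 mm (distance of any of reagent, dropper, slidebox from where it was at the start of the episode above 0.03 m).
It also fails if it takes over 38 s, if anything falls off the work surface, if the arm or the gripper's body presses on something with over 40 N, if the wrist force passes 120 N, or if a joint passes its speed limit or range.

### The arm

A 6-joint arm with a two-finger parallel gripper is mounted at the origin on the work surface. World frame = base frame: x ahead of the robot, y to its left, z up, the work surface at z = 0. Lengths are in m, angles in degrees, forces in N, time in s.
With the tool pointing down it reaches from about 0.3 to 0.75 m from the base axis. Payload 8.5 kg.
Tool frame: the origin (TCP) lies midway between the tips of the shut fingers; the grasp point (between the pads) lies env.tcp_to_grasp behind it (env.tcp_to_grasp is the distance from the TCP to the grasp point, in m); z points along the fingers, y is the line along which they close (so a half turn about z gives the same grasp; the last joint's range is limited). The gripper opens to 85 mm and grips with 20 to 120 N. Pads are 22 mm wide; open, the fingers measure 114 mm over their backs; the gripper's body (76 mm by 85 mm) begins 54 mm behind the grasp point. The pads swing forward as they close: fully open they stand 13 mm farther back than shut.
Start: joints at [-82.981, 21.807, 74.336, -0, 83.858, -12.336], TCP at [0.182, -0.519, 0.231] pointing down, gripper open.
Joint ranges: [-178.18, 178.18], [-50.72, 133.34], [12.68, 142.11], [-81.47, 261.47], [9.98, 163.14], [-165.26, 165.26]. Speed limits (degrees/s): [136.94, 136.94, 180, 180, 180, 180].

### API

Orientations are given as a 3x3 rotation matrix whose columns are the frame's x, y, z axes.
In Python, from rig import observe, optics, job, env gives the robot as it stands. The module is installed in compiled form; this text tells all that it offers.
- The arm moves only by the shell command python3 -m jog 'ROWS' [FORCE]. ROWS is JSON, a list of rows, each a list of 7 numbers: the turn, a rotation vector about the tool's x, y, z in rad, then the shift along the tool's x, y, z in m, then the opening in per cent of the stroke, from 0 (shut) to 100 (fully open). A call has 1 to 10 rows; each row shifts and turns the commanded pose from where the row before left it, along the tool's axes as they then stand; what a row does not reach is not made up. A row lasts 1/8 s, in which the tool goes at most 62.5 mm and 10.7 degrees, less where a joint would pass 70% of its speed; a pose out of reach is approached as far as the arm can. A call is refused whole if a number of a shift passes 0.0625 or a number of a turn 0.188, either way. A call with a gripper value outside its range is refused whole. The fingers move at their own pace and stop on an object; FORCE is the grip in N (left out, the last holds). Time passes only in rows, so rows that do not move let the fingers close. It gives the time, the measured TCP pose, the force, the opening and the grip force at its end, in the units of the state.
- observe(): the state, without advancing time (a new reading comes with each control period).
- optics.get_image(name): name is "side" or "top"; returns a dict with "pixels" (480x640x3 uint8, red, green, blue), "mtx" (3x3 intrinsics, pixels), "rvec" (rotation vector, rad) and "tvec" (3), from world to camera coordinates, as OpenCV has them. Camera axes: x right, y down, z forward; pixel columns grow to the right and rows downward; lengths in m; the calibration is good to about 2 mm. A picture is of the moment at which its call begins. There is no depth.
- job.close_job(): hands the job in; it is judged then, once.
The state is a dict: "time_s": time; "q": joint angles; "qvel": joint speeds; "joint_efforts": joint torques, N m; "position": TCP position; "tool_rot": TCP orientation; "ft_force": force on the tool from outside, world axes, zero at the start; "wrist_torque": the same for the moment, N m; "grip_width": finger opening in m; "gripper_force": force on a finger pad.
Only numpy, scipy, OpenCV 4.12 (cv2) and the standard library are available. Lean on these libraries where they do the work, as an engineer would, in place of code of your own. Each camera call takes 0.05 s, during which the arm holds its last target. There are 200 camera calls.

## Working session

There is one attempt and no reset: what is moved stays moved. The work goes in short steps, Python scripts to look and compute and a shell command to move; the robot and the scene stay as the last step left them, time stands still between calls to the robot, and variables do not carry over. Pictures are saved under pics/ and viewed, at most 10 in all, crops included, and the job is handed in when it is done.

```bash
mkdir -p pics
python3 - <<'E'
from rig import observe, optics, env
import cv2,json
for n in ("top","side"):
    d=optics.get_image(n); cv2.imwrite(f"pics/{n}0.png",d["pixels"][:,:,::-1])
    print(n,d["mtx"],d["rvec"],d["tvec"])
s=observe(); print(s["time_s"],s["position"],s["tool_rot"],s["grip_width"],s["ft_force"],env.tcp_to_grasp)
E
```

```text
top [[578.72226557   0.         311.90613366]
 [  0.         578.72226557 246.39736596]
 [  0.           0.           1.        ]] [ 2.17385903 -2.12739533  0.12608915] [0.0661013  0.58920591 1.17335491]
side [[625.09051985   0.         315.49547676]
 [  0.         625.09051985 230.15866248]
 [  0.           0.           1.        ]] [ 0.63981092 -2.64852531  1.11056856] [0.55262238 0.20639016 1.37187339]
0.1 [ 0.18223075 -0.51865354  0.23078905] [[ 9.43494764e-01  3.31387382e-01 -1.82359757e-04]
 [ 3.31387333e-01 -9.43493916e-01  1.29069670e-03]
 [ 2.55665277e-04 -1.27819729e-03 -9.99999150e-01]] 0.08520427982617586 [-0.44050673 -0.47975159 -0.44244996] 0.0187
```

View pics/top0.png

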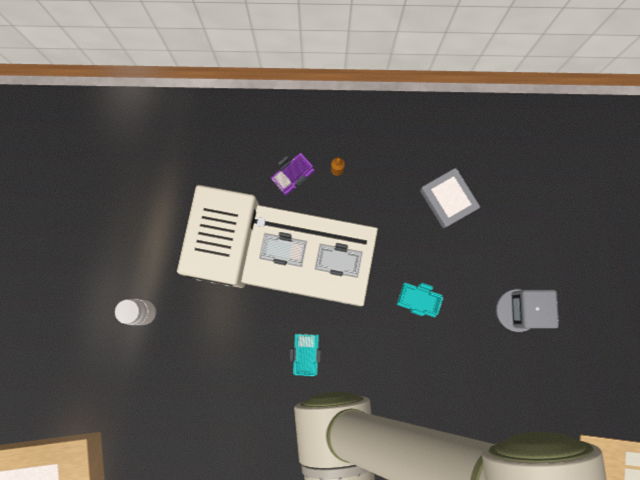

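View pics/side0.png

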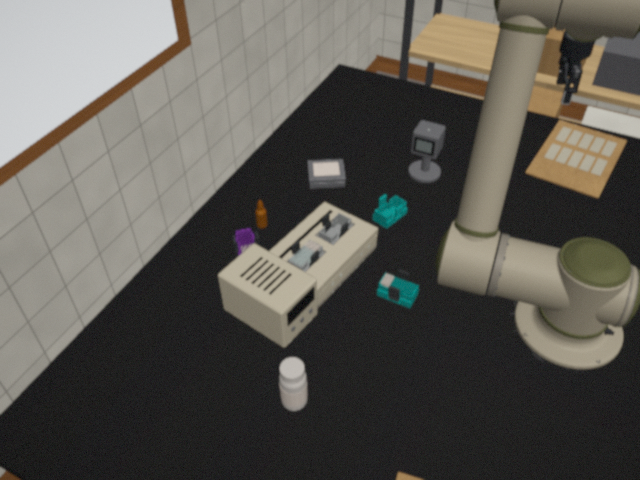

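Top: the scanner is at about (300,250), with bays at (283,250) and (339,261). The reader is at (528,310), with its window facing image left. The left magazine looks loaded, so I'll zoom in to check.

Run:
```python
import cv2,numpy as np
t=cv2.imread("pics/top0.png"); s=cv2.imread("pics/side0.png")
a=cv2.resize(t[200:310,240:390],(780,572),interpolation=cv2.INTER_CUBIC)
cv2.imwrite("pics/c1.png",a)
b=cv2.resize(s[195:285,255:385],(520,360),interpolation=cv2.INTER_CUBIC)
c=cv2.resize(s[115:185,400:450],(257,360),interpolation=cv2.INTER_CUBIC)
d=cv2.resize(t[280:340,480:570],(360,240),interpolation=cv2.INTER_CUBIC)
o=np.zeros((600,777,3),np.uint8);o[:360,:520]=b;o[:360,520:777]=c;o[360:600,:360]=d
cv2.imwrite("pics/c2.png",o)
```

```text
(no output)
```

View pics/c1.png

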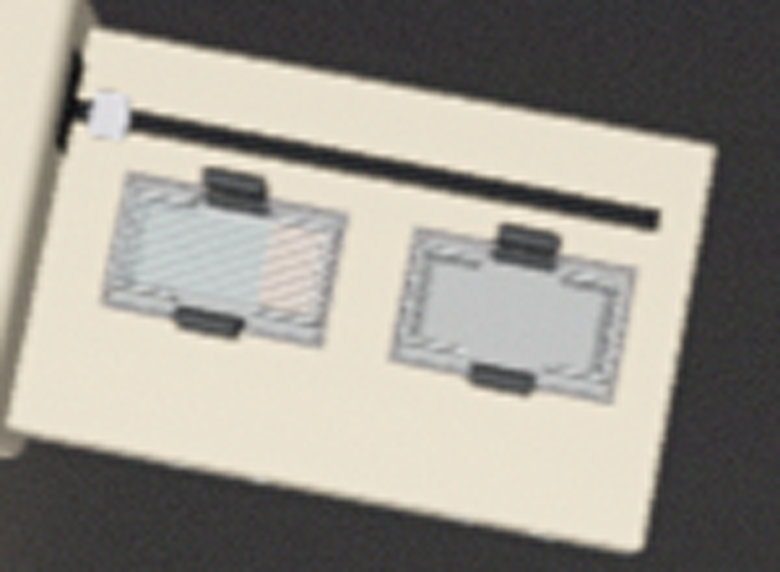

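View pics/c2.png

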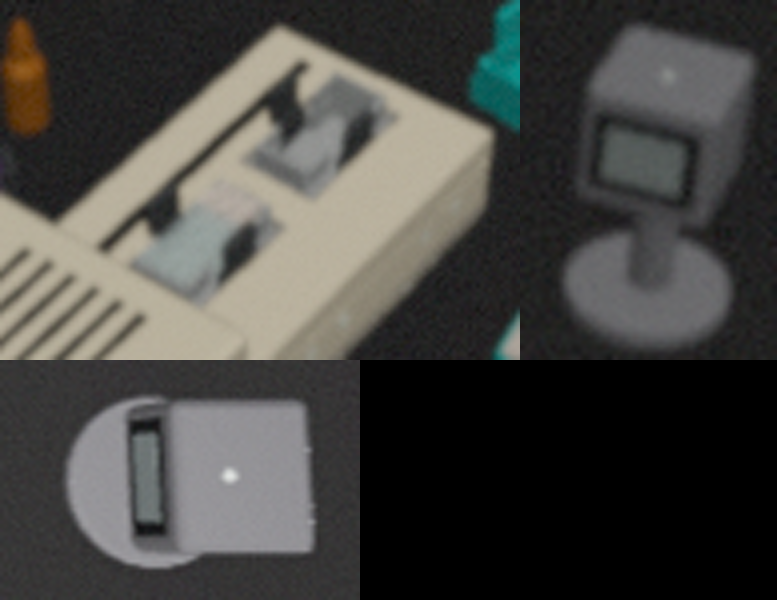

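The loaded magazine is in the left bay (y +30), nearest the housing. Its white slide ends and label end point towards the reader, and its tabs are at crop px (237,190) and (209,322). The reader window is seen from the left. Next I'll fit both poses.

```bash
cat > h.py <<'E'
import numpy as np,cv2
from scipy.optimize import least_squares
from rig import optics
CAM={n:optics.get_image(n) for n in("top","side")}
def proj(P,n):
    d=CAM[n]; return cv2.projectPoints(np.array(P,float).reshape(-1,1,3),d["rvec"],d["tvec"],d["mtx"],None)[0][:,0]
def W(p,L):
    c,s=np.cos(p[2]),np.sin(p[2]); L=np.array(L,float)
    return np.c_[p[0]+c*L[:,0]-s*L[:,1],p[1]+s*L[:,0]+c*L[:,1],L[:,2]]
def fit(L,px,p0,n="top"):
    r=least_squares(lambda p:(proj(W(p,L),n)-px).ravel(),p0,loss="soft_l1")
    return r.x,(proj(W(r.x,L),n)-px)
E
python3 - <<'E'
from h import *
np.set_printoptions(precision=4,suppress=True)
d=CAM["top"];R=cv2.Rodrigues(d["rvec"])[0];print("cam",-R.T@d["tvec"])
L=[(.08,-.15,.07),(-.08,-.15,.07),(-.08,.1,.07)]
for y in(.03,-.085): L+=[(.024,y+.041,.086),(.024,y-.041,.086),(-.024,y-.041,.086),(-.024,y+.041,.086)]
c=np.array([(716,147),(640,552),(8,430),(130,173),(348,212),(322,347),(103,303),(415,228),(635,268),(613,403),(392,360)])/5.2+[240,200]
p,e=fit(L,c,[.6,0,-.1]);print("scanner",p,np.degrees(p[2]));print(e)
print("tabs", W(p,[(-.031,.03,.093),(.031,.03,.093)]), "px side",proj(W(p,[(-.031,.03,.102),(.031,.03,.102)]),"side"),"top crop",(proj(W(p,[(-.031,.03,.102),(.031,.03,.102)]),"top")-[240,200])*5.2)
print("mag",W(p,[(0,.03,.05)]))
Lr=[(0,.036,.156),(0,-.036,.156),(.065,-.036,.156),(.065,.036,.156)]
cr=np.array([(168,402),(165,552),(313,552),(305,402)])
cr=(cr-[0,360])/4+[480,280]
r,e=fit(Lr,cr,[.45,-.35,-1.57]);print("reader",r,np.degrees(r[2]));print(e)
print("window side px",proj([[r[0],r[1],.12]],"side"), "seen", 400+(645-520)/5.14,115+160/5.14)
E
```

```text
cam [0.4339 0.0647 1.2393]
scanner [ 0.5688  0.1068 -0.1673] -9.583099834530932
[[-0.3453  0.4891]
 [ 0.3836 -0.0933]
 [ 0.2015  0.0097]
 [ 0.2677  0.9574]
 [-1.7278  0.9979]
 [-1.2781 -1.6178]
 [ 0.7167 -0.789 ]
 [ 1.5079  0.9653]
 [-0.6138  0.8622]
 [-0.6597 -1.6231]
 [ 1.4588 -1.0362]]
tabs [[0.5432 0.1415 0.093 ]
 [0.6043 0.1312 0.093 ]] px side [[317.2934 253.3327]
 [295.5597 241.6621]] top crop [[204.687  332.4562]
 [236.3485 173.8275]]
mag [[0.5738 0.1364 0.05  ]]
reader [ 0.464  -0.3148 -1.5691] -89.90533404559217
[[-0.5881 -1.1187]
 [ 1.1534  0.3931]
 [-0.5049  1.1268]
 [ 0.2032 -0.4182]]
window side px [[423.7894 146.08  ]] seen 424.3190661478599 146.1284046692607
```

The fits agree: the predicted window pixel in the side view is (423.8,146.1) and I see (424.3,146.1). The magazine is at (0.574,0.136), yaw -9.6°. The window is at (0.464,-0.315), so its facing calls for magazine yaw 0. First I'll turn by -1.066 rad about tool z, then move across at height.

```bash
python3 -m jog '[[0,0,-0.178,0,0,0,100],[0,0,-0.178,0,0,0,100],[0,0,-0.178,0,0,0,100],[0,0,-0.178,0,0,0,100],[0,0,-0.178,0,0,0,100],[0,0,-0.176,0,0,0,100],[0,0,0,0.05,0.02,0,100],[0,0,0,0.05,0.02,0,100],[0,0,0,0.05,0.02,0,100],[0,0,0,0.05,0.02,0,100]]' && python3 -m jog '[[0,0,0,0.05,0.02,0,100],[0,0,0,0.05,0.02,0,100],[0,0,0,0.05,0.02,0,100],[0,0,0,0.05,0.02,0,100],[0,0,0,0.05,0.02,0,100],[0,0,0,0.05,0.02,0,100],[0,0,0,0.05,0.02,0,100],[0,0,0,0.05,0.02,0,100],[0,0,0,0.05,0.02,0,100],[0,0,0,0,0,0,100]]'
cat > rem.py <<'E'
import sys,numpy as np
from rig import observe
x,y,z,yaw=map(float,sys.argv[1:5])   # target TCP, yaw(deg) of tool y axis
s=observe();R=np.array(s["tool_rot"])
a=np.radians(yaw);Rt=np.array([[-np.sin(a),np.cos(a),0],[np.cos(a),np.sin(a),0],[0,0,-1]]).T
Y=np.array([np.cos(a),np.sin(a),0]);Z=np.array([0,0,-1.]);Rt=np.c_[np.cross(Y,Z),Y,Z]
import cv2
np.set_printoptions(precision=4,suppress=True)
print("t",s["time_s"],"pos",s["position"],"shift",R.T@(np.array([x,y,z])-s["position"]),"turn",cv2.Rodrigues(R.T@Rt)[0].ravel(),"ft",s["ft_force"],"w",s["grip_width"],"gf",s["gripper_force"])
E
python3 rem.py 0.5738 0.1364 0.15 -9.58
```

```text
time_s: 1.45
position: [0.295, -0.3334, 0.2313]
tool_rot: [[0.167, 0.986, 0.0], [0.986, -0.167, 0.0], [0.0, 0.0, -1.0]]
ft_force: [0.5, -0.4, 0.1]
grip_width: 0.0854
gripper_force: 0.0
time_s: 2.7
position: [0.5475, 0.0815, 0.2306]
tool_rot: [[0.162, 0.987, -0.001], [0.987, -0.162, 0.0], [0.0, -0.001, -1.0]]
ft_force: [-0.3, -0.9, -0.5]
grip_width: 0.0854
gripper_force: 0.0
t 2.7 pos [0.5475 0.0815 0.2306] shift [0.0584 0.0171 0.0806] turn [-0.0007 -0.0003  0.0043] ft [-0.2548 -0.8874 -0.4894] w 0.08541482556495508 gf 0.0
```

```bash
python3 -m jog '[[0,0,0.002,0.03,0.009,0,100],[0,0,0.002,0.028,0.008,0.02,100],[0,0,0,0,0,0.03,100],[0,0,0,0,0,0.03,100],[0,0,0,0,0,0,100],[0,0,0,0,0,0,100]]' | tail -6; python3 rem.py 0.5738 0.1364 0.071 -9.58
python3 - <<'E'
from h import *
o=[]
t=CAM["top"]["pixels"][195:315,235:355,::-1]; s=CAM["side"]["pixels"][185:285,245:345,::-1]
cv2.imwrite("pics/c3.png",np.hstack([cv2.resize(t,(400,400),interpolation=2),cv2.resize(s,(400,400),interpolation=2)]))
E
```

```text
time_s: 3.45
position: [0.5737, 0.1327, 0.1527]
tool_rot: [[0.171, 0.985, 0.002], [0.985, -0.171, -0.0], [0.0, 0.002, -1.0]]
ft_force: [0.7, -0.2, 0.5]
grip_width: 0.0854
gripper_force: 0.0
t 3.45 pos [0.5737 0.1327 0.1527] shift [ 0.0037 -0.0006  0.0817] turn [ 0.0018 -0.0003 -0.0044] ft [ 0.6956 -0.1604  0.5354] w 0.08544390897206824 gf 0.0
```

View pics/c3.png

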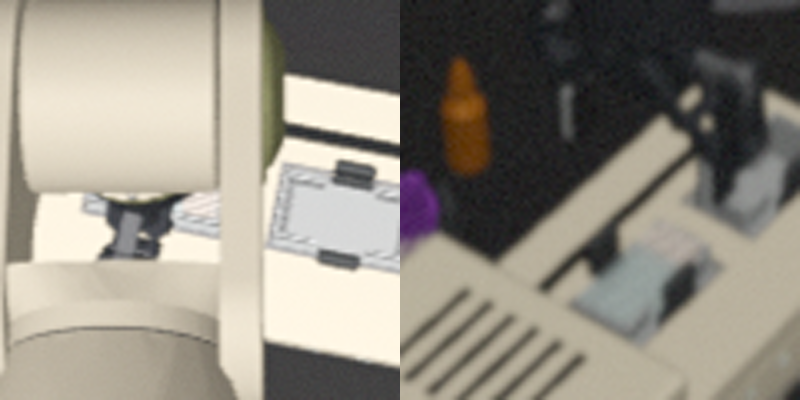

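The right half (side view) shows the rear tab top at crop (605,222) and the front one at (680,262), matching the prediction within about 2 mm. The fingers are still well above. I'll correct x by 3 mm and descend with the fingers open.

```bash
python3 -m jog '[[0,0,0,0.003,0,0.02,100],[0,0,0,0,0,0.02,100],[0,0,0,0,0,0.02,100],[0,0,0,0,0,0.01,100],[0,0,0,0,0,0.008,100],[0,0,0,0,0,0,100],[0,0,0,0,0,0,100]]' | tail -6; python3 rem.py 0.5738 0.1364 0.071 -9.58
python3 - <<'E'
from h import *
s=CAM["side"]["pixels"][175:285,245:355,::-1]
cv2.imwrite("pics/c4.png",cv2.resize(s,(600,600),interpolation=2))
E
```

```text
time_s: 4.42
position: [0.574, 0.1361, 0.074]
tool_rot: [[0.17, 0.985, 0.001], [0.985, -0.17, 0.0], [0.0, 0.001, -1.0]]
ft_force: [1.3, -0.0, 0.5]
grip_width: 0.0855
gripper_force: 0.0
t 4.425 pos [0.574  0.1361 0.074 ] shift [ 0.0002 -0.0002  0.003 ] turn [ 0.0011 -0.0002 -0.0038] ft [ 1.2508 -0.0219  0.4633] w 0.08552004180175542 gf 0.0
```

View pics/c4.png

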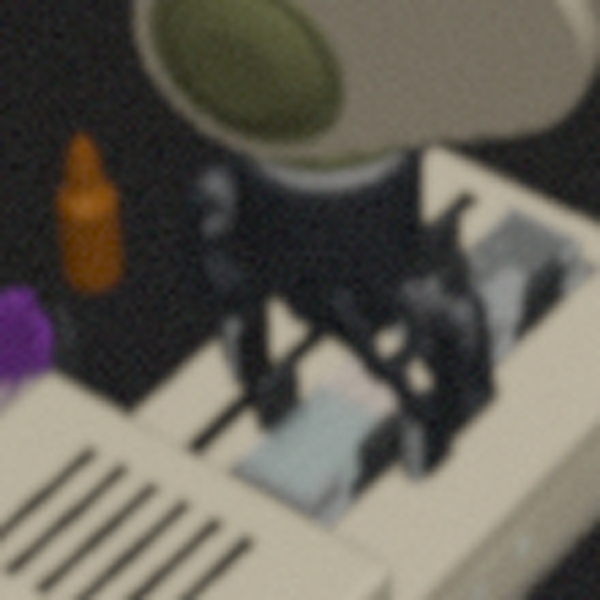

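The fingers straddle both tabs: rear finger at crop (255,370), front at (430,450). Contact force is near zero. I'll lower 2 mm and pinch at 40 N.

```bash
python3 -m jog '[[0,0,0,0,0,0.002,100],[0,0,0,0,0,0,50],[0,0,0,0,0,0,30],[0,0,0,0,0,0,30],[0,0,0,0,0,0,30],[0,0,0,0,0,0,30],[0,0,0,0,0,0,30]]' 40; python3 rem.py 0.5738 0.1364 0.071 -9.58
```

```text
time_s: 5.4
position: [0.5756, 0.1359, 0.0737]
tool_rot: [[0.17, 0.985, 0.006], [0.985, -0.17, -0.0], [0.001, 0.006, -1.0]]
ft_force: [1.3, -1.0, 13.8]
grip_width: 0.0475
gripper_force: 41.1
t 5.4 pos [0.5756 0.1359 0.0737] shift [ 0.0002 -0.0019  0.0027] turn [ 0.006  -0.0008 -0.0039] ft [ 1.3372 -0.9749 13.8296] w 0.047507513555927076 gf 41.064056754112244
```

The grip is 47.5 mm at 41 N, so both tabs are in. I'll lift straight up.

```bash
python3 -m jog '[[0,0,0,0,0,0,30],[0,0,0,0,0,-0.006,30],[0,0,0,0,0,-0.008,30],[0,0,0,0,0,-0.01,30],[0,0,0,0,0,-0.015,30],[0,0,0,0,0,-0.015,30],[0,0,0,0,0,-0.02,30],[0,0,0,0,0,-0.02,30],[0,0,0,0,0,0,30],[0,0,0,0,0,0,30]]' ; python3 rem.py 0.464 -0.2135 0.118 0
python3 - <<'E'
from h import *
s=CAM["side"]["pixels"][135:285,245:395,::-1]
cv2.imwrite("pics/c5.png",cv2.resize(s,(600,600),interpolation=2))
E
```

```text
time_s: 6.65
position: [0.5732, 0.1362, 0.1647]
tool_rot: [[0.17, 0.985, -0.001], [0.985, -0.17, -0.0], [-0.0, -0.001, -1.0]]
ft_force: [0.4, 0.3, -2.7]
grip_width: 0.0465
gripper_force: 44.7
t 6.65 pos [0.5732 0.1362 0.1647] shift [-0.3631 -0.048   0.0468] turn [-0.0014  0.0001 -0.171 ] ft [ 0.4397  0.2916 -2.679 ] w 0.046517071020568394 gf 44.702598452568054
```

View pics/c5.png

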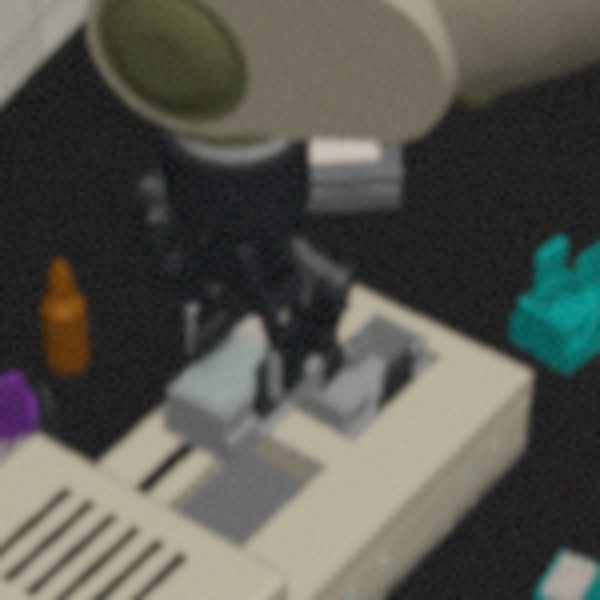

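The magazine is level, out of its bay and at crop (220,390). The empty bay is visible at (260,490) and the spare is in place at (360,380). The 2.7 N load is the magazine's weight, and its underside is at 0.141 m (TCP - 0.024). Now I'll carry it across at this height.

```bash
python3 -m jog '[[0,0,0,-0.015,-0.002,0,30],[0,0,0,-0.03,-0.004,0,30],[0,0,0,-0.045,-0.006,0,30],[0,0,0,-0.05,-0.006,0,30],[0,0,0,-0.05,-0.006,0,30],[0,0,0,-0.05,-0.006,0,30],[0,0,0,-0.045,-0.006,0,30],[0,0,0,-0.035,-0.006,0,30],[0,0,0,-0.02,-0.004,0,30],[0,0,0,-0.01,0,0,30]]' | tail -6; python3 -m jog '[[0,0,-0.04,0,0,0,30],[0,0,-0.05,0,0,0.01,30],[0,0,-0.05,0,0,0.015,30],[0,0,-0.031,0,0,0.01,30],[0,0,0,0,0,0.005,30],[0,0,0,0,0,0,30],[0,0,0,0,0,0,30]]'|tail -6;python3 rem.py 0.464 -0.2135 0.12 0
```

```text
time_s: 8.0
position: [0.4678, -0.2022, 0.1651]
tool_rot: [[0.172, 0.985, -0.001], [0.985, -0.172, 0.0], [0.0, -0.001, -1.0]]
ft_force: [0.3, -0.2, -1.5]
grip_width: 0.0464
gripper_force: 44.7
time_s: 8.88
position: [0.469, -0.201, 0.1257]
tool_rot: [[0.0, 1.0, 0.001], [1.0, -0.0, -0.0], [-0.0, 0.001, -1.0]]
ft_force: [0.1, -0.1, -2.1]
grip_width: 0.0467
gripper_force: 44.7
t 8.875 pos [ 0.469  -0.201   0.1257] shift [-0.0125 -0.005   0.0057] turn [ 0.0006  0.0004 -0.0002] ft [ 0.1438 -0.0713 -2.1031] w 0.04674535770272452 gf 44.68690752983093
```

```bash
python3 -m jog '[[0,0,0,-0.006,-0.003,0.003,30],[0,0,0,-0.006,-0.002,0.003,30],[0,0,0,0,0,0,30],[0,0,0,0,0,0,30],[0,0,0,0,0,0,30]]'|tail -6;python3 rem.py 0.464 -0.2135 0.12 0
python3 - <<'E'
from h import *
s=CAM["side"]["pixels"][90:240,340:490,::-1];t=CAM["top"]["pixels"][220:370,400:550,::-1]
print("label px",proj([[.464,-.255,.12],[.464,-.172,.1]],"side"),"top",proj([[.464,-.255,.132]],"top"))
cv2.imwrite("pics/c6.png",np.hstack([cv2.resize(t,(400,400),interpolation=2),cv2.resize(s,(400,400),interpolation=2)]))
E
```

```text
time_s: 9.5
position: [0.4638, -0.2128, 0.1194]
tool_rot: [[-0.0, 1.0, 0.0], [1.0, 0.0, -0.0], [-0.0, 0.0, -1.0]]
ft_force: [-0.0, -0.4, -2.1]
grip_width: 0.0467
gripper_force: 44.7
t 9.5 pos [ 0.4638 -0.2128  0.1194] shift [-0.0007  0.0002 -0.0006] turn [0.0001 0.     0.0001] ft [-0.0276 -0.4195 -2.0592] w 0.0466880986394706 gf 44.682989716529846
label px [[415.57852273 158.62438079]
 [402.85509304 183.23260148]] top [[485.85523864 308.36447299]]
```

View pics/c6.png

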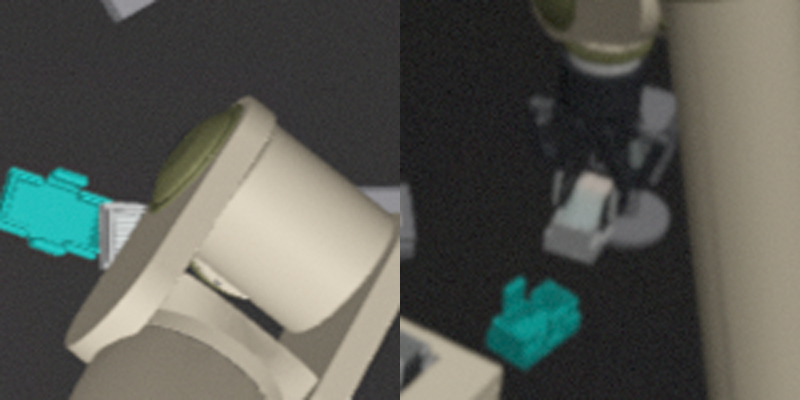

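The magazine hangs level at side crop (585,220), in front of the reader and clear of the turquoise look-alike. In the top view its far end is at about px (438,308) and I expected about (442,308), well within tolerance. Handing in.

```bash
python3 -c "
from rig import job;print(job.close_job())"
```

```text
the job is handed in; nothing more can be done
None
```

I handed the job in with the loaded magazine held level by its pinched catches, its label facing the reader window about 6 cm away; the last pictures showed the spare still in its bay, and no verdict came back.

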